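# Close the oil vial, then turn the oiled finial ball in its dish

## Robot

A 6-joint arm with a two-finger parallel gripper is mounted at the origin on the work surface. World frame = base frame: x ahead of the robot, y to its left, z up, the work surface at z = 0. Lengths are in m, angles in rad, forces in N, time in s.
With the tool pointing down it reaches from about 0.35 to 0.85 m from the base axis. Payload 8.1 kg.
Tool frame: the origin (TCP) lies on the mounting face of the last link; the fingertips stand 186 mm ahead of it and the grasp point (between the pads) lies 167 mm ahead of it; z points along the fingers, y is the line along which they close (so a half turn about z gives the same grasp; the last joint's range is limited). The gripper opens to 93 mm and grips with 3 to 60 N. Pads are 15 mm wide; open, the fingers measure 128 mm over their backs; the gripper's body (75 mm by 188 mm) begins 65 mm behind the grasp point.
Start: joints at [-1.394, 0.13, 1.488, -0, 1.523, -0.085], TCP at [0.155, -0.58, 0.405] pointing down, gripper open.
Joint ranges: [-2.96, 2.96], [-0.89, 2.26], [0.02, 2.5], [-1.34, 4.48], [0, 2.73], [-2.66, 2.66]. Speed limits (rad/s): [2.39, 2.39, 2.79, 3.14, 3.14, 3.14].

## Interface

Orientations are given as a rotation vector (axis times angle).
In Python, from plant import read_state, read_camera, camera_params, close_job gives the robot as it stands. The module is installed in compiled form; this text tells all that it offers.
- The arm moves only by the tool servo_tool, never from a script. Its argument "increments" is a list of rows, each an object with "slide": the shift along the tool's x, y, z in mm, a list of three; "dr": the turn, a rotation vector about the tool's x, y, z in rad, a list of three; "jaw": the closure, from 0 (fully open) to 1 (shut). In form: [{"slide": [x, y, z], "dr": [ax, ay, az], "jaw": jaw}, ...]. A call has 1 to 20 rows; each row is the pose to reach, as a shift and turn from the pose commanded when the call began, along the tool's axes at that moment; what a row does not reach only later rows make up. A row lasts 1/10 s, in which the tool goes at most 50 mm and 8.59 degrees, less where a joint would pass 70% of its speed; a pose out of reach is approached as far as the arm can. A call with a gripper value outside its range is refused whole. The fingers move at their own pace and stop on an object; "force" is the grip in N (left out, the last holds). Time passes only in rows, so rows that repeat a pose let the fingers close. It gives the time, the measured TCP pose, the force, the opening and the grip force at its end, in the units of the state.
- read_state(): the state, without advancing time (a new reading comes with each control period).
- read_camera(name): name is "scene" or "top"; returns (picture, depth): 384x512x3 uint8, red, green, blue; 384x512 float32, m along the optical axis (not along the pixel's ray), 0 where there is no reading.
- camera_params(name): a dict with "fx", "fy", "cx", "cy" (pixels), "rvec" (rotation vector, rad) and "tvec" (3), from world to camera coordinates, as OpenCV has them. Camera axes: x right, y down, z forward; pixel columns grow to the right and rows downward; lengths in m; the calibration is good to about 2 mm. A picture is of the moment at which its call begins. camera_params takes no time and is no camera call.
- close_job(): hands the job in; it is judged then, once.
The state is a dict: "t": time; "q": joint angles; "dq": joint speeds; "joint_torque": joint torques, N m; "tool_pos": TCP position; "orientation": TCP orientation; "force": force on the tool from outside, world axes, zero at the start; "wrist_torque": the same for the moment, N m; "opening": finger opening in m; "gripper_force": force on a finger pad.
Only numpy, scipy, OpenCV 4.12 (cv2) and the standard library are available. Lean on these libraries where they do the work, as an engineer would, in place of code of your own. Each camera call takes 0.05 s, during which the arm holds its last target. There are 200 camera calls.

## Task

The wooden finial ball lying in the feeder dish has just been oiled, so close the oil first: draw the applicator out of its drilled block, push its stem down into the amber vial until the flange sits fully home on the mouth, and let go of it. Then take the dish by the wooden grip of its bail, lift it straight up about 10 cm above its cork mat and, only once it is up there, give it a quarter turn (either way) so that I can see the coat from the side, keeping the dish level and the ball in the middle. Finish while still holding the dish up there, level and turned; nothing may touch the ball but the dish, and the other loose things on the bench stay where they are.

Things in the scene. Friction and masses are not known exactly. Their poses are not given: they have to be found in the camera images.
- applicator_knob (a point): Centre of the applicator's black knob, by which it is held: upright round, 16 mm across, 26 mm tall. This point is 13 mm above the flange's top, 17 mm above the flange's underside and 75 mm above the stem's tip; z up along the stem. At the start the applicator stands upright, its stem down the hole of the drilled block, the flange resting on the block's top
- park_block: Drilled pine offcut that the applicator stands in at the start: 46 x 46 mm, 64 mm high, fixed, with one upright hole 10 mm wide and 61 mm deep in the middle of its top. Origin at the centre of its underside on the bench
- vial_mouth (a point): Centre of the round mouth of the amber glass vial, level with the neck's top edge, 80 mm above the bench; z up. Vial 33 mm and neck 19 mm across, fixed upright in a plywood holder 70 x 70 x 30 mm. The neck's bore is 10 mm wide and 16 mm long; below it the vial is hollow to 69 mm under the mouth. Flange fully home: the knob's centre is 17 mm above this point
- drying_mat: Cork mat 175 x 150 mm and 5 mm thick, fixed flat on the bench, under the dish. Origin at the centre of its underside; x along its long side. The dish starts on its middle with the bail along x
- dish_grip (a point): Centre of the wooden grip at the top middle of the dish's bail: a flat-sided bar 60 mm long (along x), 14 mm wide (along y), 18 mm tall. 115 mm above the dish's underside, so 120 mm above the bench at the start. The bowl's middle is straight below; the ball's top is 68 mm below the grip's underside
- dish_middle (a point): Middle of the inside of the bowl of the dish, 6 mm above the dish's underside and 109 mm straight below the centre of the grip; axes as the dish's. The bowl is nearly flat within 10 mm of it and rises outwards, 3 mm up at 30 mm and 10 mm up at 52 mm from the middle
- ball_center (a point): Centre of the loose wooden finial ball, 32 mm across, about 15 g, that lies in the middle of the dish and can roll; 16 mm above the dish's middle
- dish: The loose feeder dish, about 180 g: shallow round galvanized bowl 141 mm across, 28 mm deep, on a foot 80 mm across, with a stiff 5 mm wire bail (fixed, it does not swing) standing over it from rim to rim along x, topped by the grip. Origin at the centre of its underside, x along the bail, z up
- ball: The finial ball as a body; its origin turns about as it rolls, use point ball_center
- applicator: The whole applicator of the oil vial, 88 mm long, 22 g: white plastic stem 6 mm thick and 58 mm long (last 5 mm tapered to a blunt point), black flange 21 mm across and 4 mm thick, then the knob. Origin at the stem's tip, z up along the stem
- crank_drill: Bystander: green hand drill with wooden handle lying on its side, 280 mm long, 90 mm high at the crank knob, wheel 100 mm across. Origin under its middle, x from handle to chuck
- spade_bit: Bystander: chrome spade bit 150 mm long, blade 24 mm wide, lying flat, 7 mm high. Origin under its middle, x towards the blade
- entrance_ring: Bystander: walnut ring 76 mm across, 32 mm hole, 10 mm high, lying flat. Origin at the centre of its underside
- bracket_a: Bystander: zinc corner bracket, L of two legs 40 mm long and 16 mm wide, one flat on the bench along its x, one standing. Origin at the underside of the corner
- bracket_b: Bystander: a second zinc corner bracket like the first
- screw_jar: Bystander: glass screw jar with a metal lid, 62 mm across, 72 mm high. Origin at the centre of its underside
Things that resemble listed ones, but are neither listed nor needed, are in the scene too. Leave any red look-alike of the applicator alone.

How it is judged:
By the outcome, as a careful person would: the job done as asked, in the order asked, and still so for the second after the job is handed in, while the arm keeps its last pose, push and grip.
It also fails if it takes over 64 s, if anything falls off the work surface, if the arm or the gripper's body presses on something with over 40 N, if the wrist force passes 120 N, or if a joint passes its speed limit or range.

## Working session

There is one attempt and no reset: what is moved stays moved. The work goes in short steps, Python scripts to look and compute and a tool call to move; the robot and the scene stay as the last step left them, time stands still between calls to the robot, and variables do not carry over. Pictures are saved under pics/ and viewed, at most 10 in all, crops included, and the job is handed in when it is done.

Besides the shell and the picture viewer there is one more tool, called after "Call:" by a JSON object that holds its "op" and its "data", one argument or row to a line. servo_tool: Moves the arm, as the interface text tells. Its arguments: {"type":"object","properties":{"increments":{"type":"array"},"force":{"type":"number"}},"required":["increments"]}

```bash
mkdir -p pics; cat > h.py <<'E'
import numpy as np, cv2
from plant import *
def load(n):
    p=camera_params(n); K=np.array([[p['fx'],0,p['cx']],[0,p['fy'],p['cy']],[0,0,1.]])
    R=cv2.Rodrigues(np.array(p['rvec'],float))[0]; return K,R,np.array(p['tvec'],float).ravel()
def ray(n,u,v,z):
    K,R,t=load(n); c=-R.T@t; d=R.T@np.linalg.solve(K,[u,v,1]); return c+d*(z-c[2])/d[2]
def cloud(n,D):
    K,R,t=load(n); v,u=np.mgrid[:384,:512]
    P=np.stack([(u-K[0,2])/K[0,0]*D,(v-K[1,2])/K[1,1]*D,D],-1); return (P-t)@R
def snap(n,f):
    a,d=read_camera(n); cv2.imwrite(f'pics/{f}.png',a[...,::-1]); np.save(f'pics/{f}.npy',d); return a,d
E
python3 - <<'E'
from h import *
for n in('scene','top'):
    snap(n,n+'0'); K,R,t=load(n); print(n,K[0,0],-R.T@t,R[2])
print(read_state())
E
```

```text
scene 354.2656114412267 [1.04779627 0.68433566 0.70983578] [-0.46569215 -0.68115341 -0.56494323]
top 349.5477936913264 [ 0.48801507 -0.02002459  1.08722698] [ 0.08703842 -0.00452279 -0.99619469]
{'t': 0.1, 'q': array([-1.39440592e+00,  1.31082450e-01,  1.48916373e+00, -3.00150420e-05,
        1.52300581e+00, -8.54148709e-02]), 'dq': array([ 8.30333041e-04,  6.17039189e-05, -2.45895309e-03,  1.51410658e-04,
        1.29556780e-03,  1.35299074e-03]), 'joint_torque': array([ 2.06271390e-03, -5.61340642e+01, -4.93095016e+01,  7.71923969e-02,
        2.92172522e-02, -7.73844681e-05]), 'tool_pos': array([ 0.15526596, -0.57934907,  0.40379765]), 'orientation': array([-3.11307229e+00, -4.09855373e-01,  1.65478166e-04]), 'force': array([ 0.10374263,  0.680815  , -0.52298857]), 'wrist_torque': array([ 0.04300309, -0.02022293, -0.01493347]), 'gripper_force': 0.0, 'opening': 0.09279617348264019}
```

View pics/scene0.png

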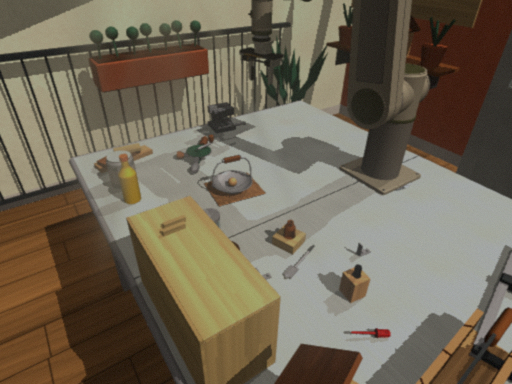

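View pics/top0.png

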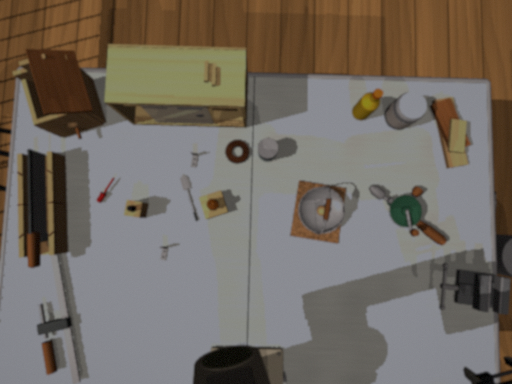

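Scene view: the block with the applicator is at (355,280), the vial in its holder at (291,235), and the dish on its mat at (232,180) with its grip at (232,159). In the top view they are at (135,208), (212,204) and (322,208). I'll zoom in on these in one montage.

```bash
python3 - <<'E'
from h import *
S=cv2.imread('pics/scene0.png');T=cv2.imread('pics/top0.png')
B=[(S,330,255,60,50),(S,265,210,60,50),(S,195,145,80,66),(T,110,185,60,50),(T,190,180,60,50),(T,282,170,80,66)]
o=[cv2.resize(i[y:y+h,x:x+w],(264,220),interpolation=cv2.INTER_CUBIC) for i,x,y,w,h in B]
cv2.imwrite('pics/m.png',np.vstack([np.hstack(o[:3]),np.hstack(o[3:])]))
dS=np.load('pics/scene0.npy');dT=np.load('pics/top0.npy')
C=cloud('top',dT)
for u,v in[(143,208),(140,209),(130,208),(212,204),(211,202),(326,206),(326,210),(322,212),(175,100),(65,90)]:print(u,v,C[v,u].round(3))
C=cloud('scene',dS)
for u,v in[(358,268),(357,272),(291,225),(290,232),(232,159),(231,182),(355,280)]:print(u,v,C[v,u].round(3))
E
```

```text
143 208 [0.516 0.318 0.049]
140 209 [0.512 0.32  0.068]
130 208 [0.514 0.339 0.096]
212 204 [0.535 0.119 0.009]
211 202 [0.54  0.122 0.014]
326 206 [ 0.532 -0.209  0.13 ]
326 210 [ 0.521 -0.209  0.13 ]
322 212 [ 0.518 -0.214  0.041]
175 100 [0.791 0.199 0.209]
65 90 [0.821 0.5   0.18 ]
358 268 [0.519 0.346 0.093]
357 272 [0.523 0.349 0.085]
291 225 [0.537 0.122 0.074]
290 232 [0.544 0.129 0.057]
232 159 [ 0.527 -0.207  0.123]
231 182 [ 0.533 -0.208  0.033]
355 280 [0.529 0.352 0.065]
```

View pics/m.png

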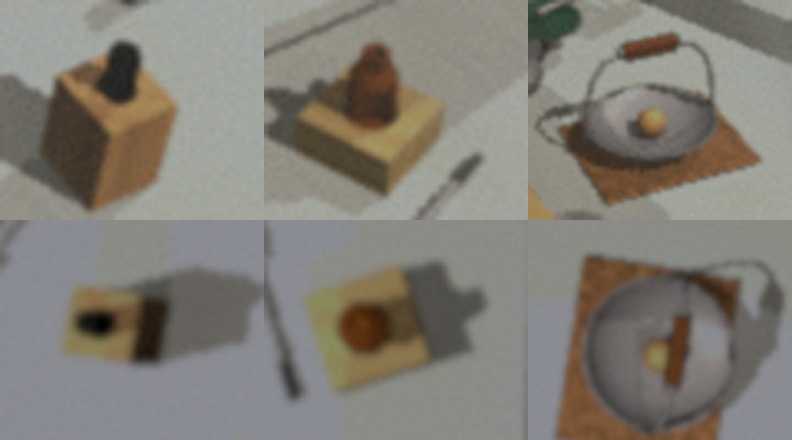

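The montage shows the black knob at about (128,208) in the top view, the vial at (213,204) and the grip at (327,208). The grip runs roughly along world x, slightly tilted. Next I'll measure them with masks and rays.

```bash
python3 - <<'E'
from h import *
ims={n:cv2.imread(f'pics/{n}0.png') for n in('scene','top')}
cl={n:cloud(n,np.load(f'pics/{n}0.npy')) for n in ims}
def near(n,c,r,z0,z1):
    P=cl[n]; return (np.hypot(P[...,0]-c[0],P[...,1]-c[1])<r)&(P[...,2]>z0)&(P[...,2]<z1)
def rep(l,n,m,z):
    m=cv2.morphologyEx(m.astype('u1'),cv2.MORPH_OPEN,np.ones((2,2),'u1'))
    k,L,st,ce=cv2.connectedComponentsWithStats(m); i=1+np.argmax(st[1:,4]); 
    (u,v)=ce[i]; vs,us=np.nonzero(L==i)
    box=cv2.boxPoints(cv2.minAreaRect(np.stack([us,vs],1).astype('f4')))
    w=np.array([ray(n,a,b,z)[:2] for a,b in box]); 
    e=np.linalg.norm(np.roll(w,-1,0)-w,axis=1); d=(np.roll(w,-1,0)-w)[np.argmax(e)]
    print(l,n,st[i],'cen',ray(n,u,v,z)[:2].round(4),'boxc',w.mean(0).round(4),'sides',e[:2].round(3),'ang',np.degrees(np.arctan2(d[1],d[0])).round(1),'cloud',np.median(cl[n][L==i],0).round(3))
for n,im in ims.items():
    hsv=cv2.cvtColor(im,cv2.COLOR_BGR2HSV).astype(int);H,S,V=hsv[...,0],hsv[...,1],hsv[...,2]
    rep('knob',n,near(n,(.52,.345),.045,.066,.12)&(V<75),.081)
    rep('blocktop',n,near(n,(.52,.345),.06,.056,.1),.064)
    rep('vial',n,near(n,(.535,.12),.05,-.02,.1)&(H<14)&(S>120),.05)
    rep('vialtop',n,near(n,(.535,.12),.03,.065,.1),.08)
    rep('holder',n,near(n,(.535,.12),.07,.02,.1),.03)
    rep('grip',n,near(n,(.525,-.208),.05,.1,.15),.120 if n=='scene' else .129)
    rep('mat',n,near(n,(.525,-.208),.13,-.02,.14)&(H<14)&(S>90),.005)
    rep('ball',n,near(n,(.525,-.208),.08,.0,.08)&(H>10)&(H<25)&(S>70),.027)
E
```

```text
knob scene [353 266   9  13  86] cen [0.5188 0.3481] boxc [0.5195 0.3461] sides [0.019 0.038] ang 42.0 cloud [0.519 0.348 0.078]
blocktop scene [343 265  28  24 366] cen [0.5174 0.3475] boxc [0.5179 0.3474] sides [0.062 0.059] ang -177.2 cloud [0.522 0.35  0.064]
vial scene [287 226   9   7  54] cen [0.5292 0.1147] boxc [0.5284 0.1148] sides [0.023 0.026] ang 50.5 cloud [0.539 0.125 0.062]
vialtop scene [287 221   8   8  53] cen [0.5405 0.1257] boxc [0.5413 0.1252] sides [0.019 0.03 ] ang 50.7 cloud [0.534 0.12  0.072]
holder scene [273 221  34  30 537] cen [0.5347 0.1202] boxc [0.5364 0.1216] sides [0.107 0.086] ang -159.6 cloud [0.543 0.126 0.031]
grip scene [222 156  21   8 111] cen [ 0.5262 -0.2073] boxc [ 0.5267 -0.2076] sides [0.074 0.038] ang 169.5 cloud [ 0.518 -0.209  0.119]
mat scene [226 157  15   6  61] cen [ 0.4214 -0.3812] boxc [ 0.4206 -0.3812] sides [0.062 0.032] ang 169.5 cloud [ 0.523 -0.207  0.121]
ball scene [212 184  45  19 382] cen [ 0.5584 -0.1407] boxc [ 0.5552 -0.1478] sides [0.154 0.096] ang 156.9 cloud [ 0.552 -0.162  0.005]
knob top [129 207   8   5  35] c
[... 319 characters left out ...]
 ang -88.5 cloud [0.535 0.098 0.058]
vialtop top [209 201   8   8  44] cen [0.5298 0.1086] boxc [0.5302 0.1088] sides [0.02 0.02] ang -177.9 cloud [0.53  0.109 0.066]
holder top [201 191  28  29 529] cen [0.5309 0.1099] boxc [0.5309 0.11  ] sides [0.071 0.071] ang -160.8 cloud [0.53  0.108 0.031]
grip top [324 198   9  28 143] cen [ 0.5209 -0.2143] boxc [ 0.5175 -0.2138] sides [0.076 0.015] ang -8.9 cloud [ 0.521 -0.215  0.127]
mat top [325 200   7  20  86] cen [ 0.5267 -0.239 ] boxc [ 0.527  -0.2391] sides [0.06  0.014] ang -5.8 cloud [ 0.524 -0.214  0.128]
ball top [295 186  31  51 325] cen [ 0.517  -0.1655] boxc [ 0.5196 -0.1785] sides [0.09  0.153] ang -177.1 cloud [ 0.507 -0.161  0.006]
```

Call:
{"op": "servo_tool", "data": {
  "increments": [
    {"slide": [40,-32,0],"dr": [0,0,0],"jaw": 0},
    {"slide": [80,-65,0],"dr": [0,0,0],"jaw": 0},
    {"slide": [120,-100,0],"dr": [0,0,0],"jaw": 0},
    {"slide": [160,-135,0],"dr": [0,0,0],"jaw": 0},
    {"slide": [200,-170,0],"dr": [0,0,0],"jaw": 0},
    {"slide": [240,-205,0],"dr": [0,0,0],"jaw": 0},
    {"slide": [280,-240,0],"dr": [0,0,0],"jaw": 0},
    {"slide": [320,-275,0],"dr": [0,0,0],"jaw": 0},
    {"slide": [355,-310,0],"dr": [0,0,0],"jaw": 0},
    {"slide": [380,-350,0],"dr": [0,0,0],"jaw": 0},
    {"slide": [400,-395,0],"dr": [0,0,0],"jaw": 0},
    {"slide": [420,-440,0],"dr": [0,0,0],"jaw": 0},
    {"slide": [440,-485,0],"dr": [0,0,0],"jaw": 0},
    {"slide": [460,-530,0],"dr": [0,0,0],"jaw": 0},
    {"slide": [485,-575,0],"dr": [0,0,0],"jaw": 0},
    {"slide": [510,-620,0],"dr": [0,0,0],"jaw": 0},
    {"slide": [530,-665,0],"dr": [0,0,0],"jaw": 0},
    {"slide": [550,-710,20],"dr": [0,0,0],"jaw": 0},
    {"slide": [570,-755,40],"dr": [0,0,0],"jaw": 0},
    {"slide": [585,-796,60],"dr": [0,0,0],"jaw": 0}
  ]
}}

```text
t: 2.1
tool_pos: [0.5123, 0.3245, 0.3522]
orientation: [-3.114, -0.41, -0.001]
force: [1.1, -0.0, -0.2]
opening: 0.0927
gripper_force: 0.0
```

Call:
{"op": "servo_tool", "data": {
  "increments": [
    {"slide": [0,0,10],"dr": [0,0,0],"jaw": 0.3},
    {"slide": [0,0,25],"dr": [0,0,0],"jaw": 0.3},
    {"slide": [0,0,25],"dr": [0,0,0],"jaw": 0.3},
    {"slide": [0,0,25],"dr": [0,0,0],"jaw": 0.3}
  ]
}}

```text
t: 2.5
tool_pos: [0.5124, 0.3211, 0.3279]
orientation: [3.115, 0.408, -0.0]
force: [0.0, 0.0, 0.3]
opening: 0.0669
gripper_force: 0.0
```

```bash
python3 - <<'E'
from h import *
for n in('scene','top'): snap(n,n+'1')
s=read_state(); print({k:s[k] for k in('t','tool_pos','orientation','opening')})
g=s['tool_pos']-[0,0,.186]
S=cv2.imread('pics/scene1.png');T=cv2.imread('pics/top1.png')
for n,im in(('scene',S),('top',T)):
    K,R,t=load(n)
    def pr(p): q=K@(R@p+t); return q[:2]/q[2]
    y=np.array([.25882,-.96593,0])
    for sg in(-1,1):
        e=pr(g+sg*y*s['opening']/2); print(n,e); 
        cv2.circle(im,tuple(int(round(x*16)) for x in e),8,(0,0,255),-1,shift=4)
a=cv2.resize(S[200:310,310:410],(400,440),interpolation=cv2.INTER_CUBIC);b=cv2.resize(T[150:260,80:180],(400,440),interpolation=cv2.INTER_CUBIC)
cv2.imwrite('pics/m1.png',np.hstack([a,b]))
E
```

```text
{'t': 2.6, 'tool_pos': array([0.5128635 , 0.32135752, 0.32921406]), 'orientation': array([-3.11444453, -0.4074518 , -0.00313037]), 'opening': 0.0653385436514455}
scene [368.76938366 251.90316691]
scene [342.99058199 238.75680106]
top [118.37502026 210.66777595]
top [142.21074004 204.98758332]
```

View pics/m1.png

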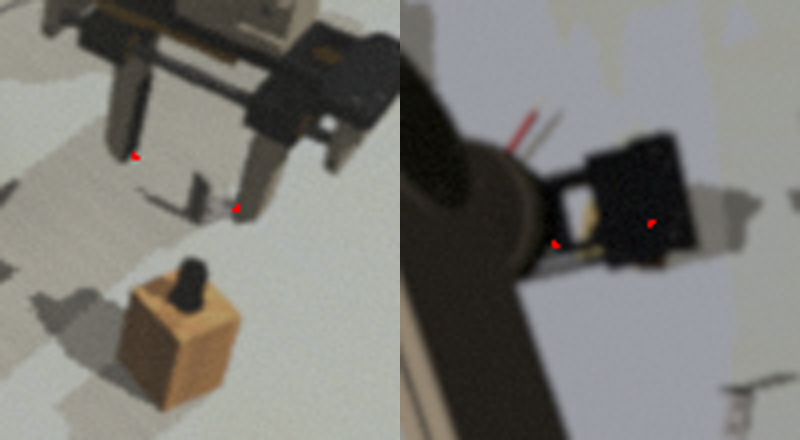

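The predicted fingertips (red dots at (134,156) and (236,208) in the left half) sit on the real tips in the scene view. In the top view the arm hides them. Next I'll check which camera is biased, using the gripper body's known size in both clouds.

```bash
python3 - <<'E'
from h import *
tc=np.array([.5126,.3213,.3285]);x=np.array([.96593,.25882,0]);y=np.array([.25882,-.96593,0])
for n in('scene','top'):
    C=cloud(n,np.load(f'pics/{n}1.npy'));Q=C-tc;X=Q@x;Y=Q@y;Z=C[...,2]
    b=(np.abs(C[...,0]-.35)<.1)&(np.abs(C[...,1]-.2)<.1); zz=Z[b]; print(n,'bench z',np.median(zz[np.abs(zz)<.02]))
    for z0,z1 in((.15,.17),(.17,.2),(.2,.225),(.232,.26),(.26,.3),(.3,.33)):
        m=(Z>z0)&(Z<z1)&(abs(X)<.08)&(abs(Y)<.14)
        if m.sum()>8: print(n,z0,m.sum(),'X',np.percentile(X[m],[2,50,98]).round(3),'Y',np.percentile(Y[m],[2,50,98]).round(3))
    C0=cloud(n,np.load(f'pics/{n}0.npy'))
    for l,c in(('block',(.516,.343)),('vial',(.535,.115)),('grip',(.523,-.21))):
        r=.07; m=(abs(C0[...,0]-c[0])<r)&(abs(C0[...,1]-c[1])<r)
        for z0,z1 in((.010,.028),(.04,.06),(.06,.068),(.07,.1),(.1,.14)):
            k=m&(C0[...,2]>z0)&(C0[...,2]<z1)
            if k.sum()>5: print(' ',l,z0,k.sum(),np.percentile(C0[k],[3,97],axis=0)[:,:2].round(3).tolist())
E
```

```text
scene bench z 0.00032578257998028823
scene 0.15 110 X [-0.005  0.009  0.012] Y [-0.048 -0.     0.047]
scene 0.17 202 X [-0.005  0.01   0.011] Y [-0.05   0.034  0.049]
scene 0.2 78 X [-0.006  0.01   0.012] Y [-0.05   0.036  0.05 ]
scene 0.232 945 X [-0.023  0.03   0.038] Y [-0.088  0.001  0.084]
scene 0.26 1546 X [-0.028  0.02   0.037] Y [-0.093 -0.024  0.089]
scene 0.3 571 X [-0.025  0.03   0.038] Y [-0.04  -0.022  0.029]
  block 0.01 136 [[0.498, 0.321], [0.54, 0.368]]
  block 0.04 166 [[0.498, 0.32], [0.54, 0.368]]
  block 0.06 237 [[0.495, 0.32], [0.539, 0.366]]
  block 0.07 80 [[0.51, 0.337], [0.523, 0.35]]
  vial 0.01 166 [[0.494, 0.094], [0.578, 0.157]]
  vial 0.04 66 [[0.528, 0.108], [0.55, 0.13]]
  vial 0.06 43 [[0.525, 0.105], [0.548, 0.129]]
  vial 0.07 44 [[0.526, 0.108], [0.544, 0.123]]
  grip 0.01 489 [[0.468, -0.272], [0.575, -0.171]]
  grip 0.04 17 [[0.458, -0.221], [0.537, -0.201]]
  grip 0.07 22 [[0.458, -0.225], [0.593, -0.199]]
  grip 0.1 134 [[0.474, -0.221], [0.578, -0.202]]
top bench z 0.0004090722634784256
top 0.232 338 X [-0.034 -0.005  0.035] Y [-0.007  0.044  0.092]
top 0.26 613 X [-0.032 -0.001  0.034] Y [0.018 0.074 0.095]
top 0.3 61 X [-0.034 -0.013  0.018] Y [0.013 0.034 0.038]
  block 0.01 29 [[0.492, 0.317], [0.532, 0.323]]
  block 0.04 37 [[0.492, 0.317], [0.534, 0.357]]
  block 0.06 201 [[0.494, 0.319], [0.538, 0.364]]
  block 0.07 40 [[0.508, 0.335], [0.523, 0.348]]
  vial 0.01 72 [[0.495, 0.073], [0.568, 0.147]]
  vial 0.04 19 [[0.518, 0.097], [0.549, 0.128]]
  vial 0.06 48 [[0.521, 0.1], [0.547, 0.127]]
  vial 0.07 27 [[0.526, 0.105], [0.541, 0.122]]
  grip 0.01 1108 [[0.471, -0.269], [0.581, -0.159]]
  grip 0.04 30 [[0.458, -0.22], [0.541, -0.199]]
  grip 0.07 8 [[0.457, -0.224], [0.592, -0.201]]
  grip 0.1 173 [[0.472, -0.223], [0.578, -0.203]]
```

```bash
python3 - <<'E'
from h import *
from scipy.optimize import least_squares
for n in('scene','top'):
    C=cloud(n,np.load(f'pics/{n}0.npy'))
    def sel(c,r,z0,z1): m=(np.hypot(C[...,0]-c[0],C[...,1]-c[1])<r)&(C[...,2]>z0)&(C[...,2]<z1); return C[m]
    def rect(l,P):
        P=P[:,:2]; (c,s,a)=cv2.minAreaRect((P*1000).astype('f4')); print(n,l,len(P),np.round(c,1),np.round(s,1),round(a,1))
    def circ(l,P,rad):
        P=P[:,:2]; f=lambda p:np.hypot(*(P-p).T)-rad
        r=least_squares(f,P.mean(0),loss='soft_l1',f_scale=.002); print(n,l,len(P),r.x.round(4),np.abs(r.fun).mean().round(4))
    rect('block',sel((.516,.343),.06,.061,.067)); rect('holder',sel((.534,.114),.06,.027,.033))
    rect('grip',sel((.525,-.212),.032,.115,.14) )
    circ('knobside',sel((.516,.343),.03,.07,.090),.008); rect('knob',sel((.516,.343),.03,.072,.1))
    circ('vialside',sel((.534,.114),.03,.036,.055),.0165); rect('vialtop',sel((.534,.114),.03,.077,.09))
    circ('neckside',sel((.534,.114),.03,.068,.077),.0095)
E
```

```text
scene block 224 [515.6 342.8] [47.3 47.6] 81.4
scene holder 294 [534.4 114.5] [72.9 70.6] 20.0
scene grip 92 [ 525.3 -210.3] [16.  62.3] 81.9
scene knobside 45 [0.515  0.3426] 0.0007
scene knob 77 [516.4 343.1] [16.4 14.4] 68.0
scene vialside 60 [0.5334 0.1132] 0.0009
scene vialtop 22 [534.2 114.4] [17.2 16. ] 16.4
scene neckside 24 [0.5352 0.1144] 0.0015
top block 181 [515.  341.9] [47.5 45.7] 82.7
top holder 360 [534.  113.4] [69.3 70.1] 19.9
top grip 127 [ 524.1 -213. ] [13.8 61.9] 81.4
top knobside 13 [0.5153 0.3426] 0.0004
top knob 39 [514.9 341.8] [14.4 14.8] 5.3
top vialside 10 [0.534  0.1137] 0.0002
top vialtop 24 [534.5 113.4] [16.9 16.1] 52.4
top neckside 7 [0.5343 0.1128] 0.0011
```

Call:
{"op": "servo_tool", "data": {
  "increments": [
    {"slide": [8,-20,0],"dr": [0,0,0],"jaw": 0.45},
    {"slide": [8,-20,10],"dr": [0,0,0],"jaw": 0.45},
    {"slide": [8,-20,30],"dr": [0,0,0],"jaw": 0.45},
    {"slide": [8,-20,50],"dr": [0,0,0],"jaw": 0.45},
    {"slide": [8,-20,63],"dr": [0,0,0],"jaw": 0.45},
    {"slide": [8,-20,70],"dr": [0,0,0],"jaw": 0.45},
    {"slide": [8,-20,71],"dr": [0,0,0],"jaw": 0.45},
    {"slide": [8,-20,71],"dr": [0,0,0],"jaw": 0.45},
    {"slide": [8,-20,71],"dr": [0,0,0],"jaw": 0.45}
  ]
}}

```text
t: 3.5
tool_pos: [0.5153, 0.3439, 0.258]
orientation: [-3.114, -0.41, -0.003]
force: [0.6, 0.1, 0.2]
opening: 0.0511
gripper_force: 0.0
```

Call:
{"op": "servo_tool", "data": {
  "increments": [
    {"slide": [0,1.4,0],"dr": [0,0,0],"jaw": 0.6},
    {"slide": [0,1.4,0],"dr": [0,0,0],"jaw": 0.75},
    {"slide": [0,1.4,0],"dr": [0,0,0],"jaw": 0.9},
    {"slide": [0,1.4,0],"dr": [0,0,0],"jaw": 1},
    {"slide": [0,1.4,0],"dr": [0,0,0],"jaw": 1},
    {"slide": [0,1.4,0],"dr": [0,0,0],"jaw": 1},
    {"slide": [0,1.4,0],"dr": [0,0,0],"jaw": 1}
  ],
  "force": 15
}}

```text
t: 4.2
tool_pos: [0.5152, 0.3424, 0.2567]
orientation: [3.115, 0.41, -0.0]
force: [-1.5, -0.5, 0.1]
opening: 0.0157
gripper_force: 15.0
```

Call:
{"op": "servo_tool", "data": {
  "increments": [
    {"slide": [0,0,-5],"dr": [0,0,0],"jaw": 1},
    {"slide": [0,0,-15],"dr": [0,0,0],"jaw": 1},
    {"slide": [0,0,-30],"dr": [0,0,0],"jaw": 1},
    {"slide": [0,0,-45],"dr": [0,0,0],"jaw": 1},
    {"slide": [0,0,-60],"dr": [0,0,0],"jaw": 1},
    {"slide": [0,0,-75],"dr": [0,0,0],"jaw": 1},
    {"slide": [0,0,-88],"dr": [0,0,0],"jaw": 1},
    {"slide": [0,0,-97],"dr": [0,0,0],"jaw": 1},
    {"slide": [0,0,-100],"dr": [0,0,0],"jaw": 1},
    {"slide": [0,0,-100],"dr": [0,0,0],"jaw": 1}
  ]
}}

```text
t: 5.2
tool_pos: [0.5153, 0.3424, 0.3571]
orientation: [-3.115, -0.41, -0.001]
force: [0.3, 0.8, -0.1]
opening: 0.0155
gripper_force: 15.0
```

Call:
{"op": "servo_tool", "data": {
  "increments": [
    {"slide": [-2,9,0],"dr": [0,0,0],"jaw": 1},
    {"slide": [-5,27,0],"dr": [0,0,0],"jaw": 1},
    {"slide": [-10,54,0],"dr": [0,0,0],"jaw": 1},
    {"slide": [-15,82,0],"dr": [0,0,0],"jaw": 1},
    {"slide": [-20,110,0],"dr": [0,0,0],"jaw": 1},
    {"slide": [-25,138,0],"dr": [0,0,0],"jaw": 1},
    {"slide": [-30,166,0],"dr": [0,0,0],"jaw": 1},
    {"slide": [-35,194,0],"dr": [0,0,0],"jaw": 1},
    {"slide": [-39,214,0],"dr": [0,0,0],"jaw": 1},
    {"slide": [-40.9,225.8,0],"dr": [0,0,0],"jaw": 1},
    {"slide": [-40.9,225.8,0],"dr": [0,0,0],"jaw": 1},
    {"slide": [-40.9,225.8,0],"dr": [0,0,0],"jaw": 1},
    {"slide": [-40.9,225.8,0],"dr": [0,0,0],"jaw": 1}
  ]
}}

```text
t: 6.5
tool_pos: [0.534, 0.1144, 0.3566]
orientation: [-3.114, -0.411, 0.0]
force: [0.5, 0.8, 0.6]
opening: 0.0156
gripper_force: 15.0
```

```bash
python3 - <<'E'
from h import *
from scipy.optimize import least_squares
a,d=snap('scene','scene2'); s=read_state(); print(s['tool_pos'],s['orientation'])
C=cloud('scene',d);tc=s['tool_pos']
def sel(c,r,z0,z1): m=(np.hypot(C[...,0]-c[0],C[...,1]-c[1])<r)&(C[...,2]>z0)&(C[...,2]<z1); return C[m]
for z0,z1,rad in((.104,.13,.003),(.13,.158,.003),(.161,.165,.0105),(.105,.135,.003)):
    P=sel(tc,.03,z0,z1)
    if len(P)<4: print(z0,len(P)); continue
    r=least_squares(lambda p:np.hypot(*(P[:,:2]-p).T)-rad,P[:,:2].mean(0),loss='soft_l1',f_scale=.002); print(z0,len(P),r.x.round(4),np.abs(r.fun).mean().round(4))
P=sel(tc,.03,.085,.16);print('tip z',P[:,2].min() if len(P) else None)
cv2.imwrite('pics/m2.png',cv2.resize(cv2.imread('pics/scene2.png')[160:260,240:340],(600,600),interpolation=cv2.INTER_CUBIC))
E
```

```text
[0.53403781 0.11452749 0.35665925] [-3.11421157e+00 -4.11813140e-01  1.61395657e-04]
0.104 16 [0.5337 0.1142] 0.0004
0.13 20 [0.5341 0.1152] 0.0007
0.161 1
0.105 19 [0.5335 0.1143] 0.0005
tip z 0.10794201597239517
```

View pics/m2.png

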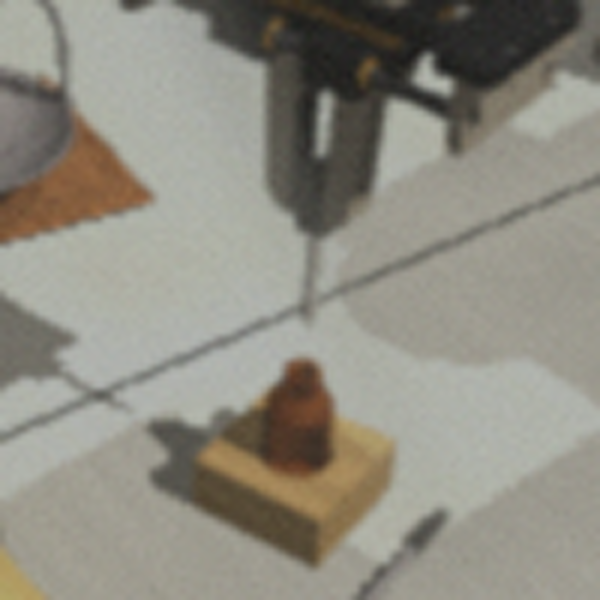

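The stem tip is at (310,322) in the crop, above the vial mouth at (303,365). Measured, they are aligned to within about 1 mm, so I'm lowering it.

Call:
{"op": "servo_tool", "data": {
  "increments": [
    {"slide": [0,0,8],"dr": [0,0,0],"jaw": 1},
    {"slide": [0,0,16],"dr": [0,0,0],"jaw": 1},
    {"slide": [0,0,22],"dr": [0,0,0],"jaw": 1},
    {"slide": [0,0,27],"dr": [0,0,0],"jaw": 1},
    {"slide": [0,0,31],"dr": [0,0,0],"jaw": 1},
    {"slide": [0,0,35],"dr": [0,0,0],"jaw": 1},
    {"slide": [0,0,38],"dr": [0,0,0],"jaw": 1},
    {"slide": [0,0,38],"dr": [0,0,0],"jaw": 1}
  ]
}}

```text
t: 7.35
tool_pos: [0.534, 0.1136, 0.3183]
orientation: [-3.115, -0.41, 0.001]
force: [-0.4, -0.3, 0.6]
opening: 0.0154
gripper_force: 15.0
```

No contact force, so it's in the bore.

Call:
{"op": "servo_tool", "data": {
  "increments": [
    {"slide": [0,0,8],"dr": [0,0,0],"jaw": 1},
    {"slide": [0,0,16],"dr": [0,0,0],"jaw": 1},
    {"slide": [0,0,24],"dr": [0,0,0],"jaw": 1},
    {"slide": [0,0,31],"dr": [0,0,0],"jaw": 1},
    {"slide": [0,0,36],"dr": [0,0,0],"jaw": 1},
    {"slide": [0,0,39],"dr": [0,0,0],"jaw": 1},
    {"slide": [0,0,40],"dr": [0,0,0],"jaw": 1},
    {"slide": [0,0,40],"dr": [0,0,0],"jaw": 1}
  ]
}}

```text
t: 8.15
tool_pos: [0.5342, 0.1137, 0.2788]
orientation: [-3.115, -0.41, -0.0]
force: [0.2, -0.3, 0.7]
opening: 0.0157
gripper_force: 15.0
```

Call:
{"op": "servo_tool", "data": {
  "increments": [
    {"slide": [0,0,2],"dr": [0,0,0],"jaw": 1},
    {"slide": [0,0,4],"dr": [0,0,0],"jaw": 1},
    {"slide": [0,0,5.5],"dr": [0,0,0],"jaw": 1},
    {"slide": [0,0,6.5],"dr": [0,0,0],"jaw": 1},
    {"slide": [0,0,7],"dr": [0,0,0],"jaw": 1},
    {"slide": [0,0,7],"dr": [0,0,0],"jaw": 1}
  ]
}}

```text
t: 8.75
tool_pos: [0.5342, 0.1137, 0.2727]
orientation: [3.115, 0.41, 0.0]
force: [-3.6, -1.1, 6.9]
opening: 0.0158
gripper_force: 15.0
```

Call:
{"op": "servo_tool", "data": {
  "increments": [
    {"slide": [0,0,0.7],"dr": [0,0,0],"jaw": 1},
    {"slide": [0,0,1.2],"dr": [0,0,0],"jaw": 1},
    {"slide": [0,0,1.2],"dr": [0,0,0],"jaw": 1}
  ]
}}

```text
t: 9.05
tool_pos: [0.5344, 0.1137, 0.2725]
orientation: [3.115, 0.41, 0.001]
force: [-8.4, -0.7, 14.9]
opening: 0.015
gripper_force: 15.0
```

Call:
{"op": "servo_tool", "data": {
  "increments": [
    {"slide": [0,0,-1.2],"dr": [0,0,0],"jaw": 1},
    {"slide": [0,0,-1.2],"dr": [0,0,0],"jaw": 0.9},
    {"slide": [0,0,-1.2],"dr": [0,0,0],"jaw": 0.75},
    {"slide": [0,0,-1.2],"dr": [0,0,0],"jaw": 0.6},
    {"slide": [0,0,-1.2],"dr": [0,0,0],"jaw": 0.5},
    {"slide": [0,0,-1.2],"dr": [0,0,0],"jaw": 0.5},
    {"slide": [0,0,-6],"dr": [0,0,0],"jaw": 0.5},
    {"slide": [0,0,-16],"dr": [0,0,0],"jaw": 0.5},
    {"slide": [0,0,-35],"dr": [0,0,0],"jaw": 0.5},
    {"slide": [0,0,-60],"dr": [0,0,0],"jaw": 0.5},
    {"slide": [0,0,-90],"dr": [0,0,0],"jaw": 0.5},
    {"slide": [0,0,-110],"dr": [0,0,0],"jaw": 0.5},
    {"slide": [0,0,-110],"dr": [0,0,0],"jaw": 0.5}
  ]
}}

```text
t: 10.35
tool_pos: [0.5352, 0.1138, 0.3856]
orientation: [3.115, 0.41, 0.012]
force: [0.1, -0.5, 0.9]
opening: 0.0467
gripper_force: 0.0
```

```bash
python3 - <<'E'
from h import *
a,d=snap('scene','scene3'); s=read_state(); print(s['t'],s['tool_pos'])
C=cloud('scene',d)
m=(np.hypot(C[...,0]-.534,C[...,1]-.114)<.03)&(C[...,2]>.082)&(C[...,2]<.15);P=C[m]
print(len(P),np.percentile(P,[3,50,97],axis=0).round(4), 'exp knob top .110')
t=np.array([.5342,.1138]);g=np.array([.5247,-.2118]);c=s['tool_pos'][:2];x=np.array([.96593,.25882]);y=np.array([.25882,-.96593])
D=g-c;print('to grip',D,D@x*1000,D@y*1000)
cv2.imwrite('pics/m3.png',cv2.resize(cv2.imread('pics/scene3.png')[190:270,250:330],(480,480),interpolation=cv2.INTER_CUBIC))
E
```

```text
10.4 [0.53473434 0.11374858 0.38312591]
70 [[0.5292 0.1084 0.0837]
 [0.5385 0.1183 0.0988]
 [0.5438 0.1228 0.1112]] exp knob top .110
to grip [-0.01003434 -0.32554858] -93.9509539715318 311.8600503430064
```

View pics/m3.png

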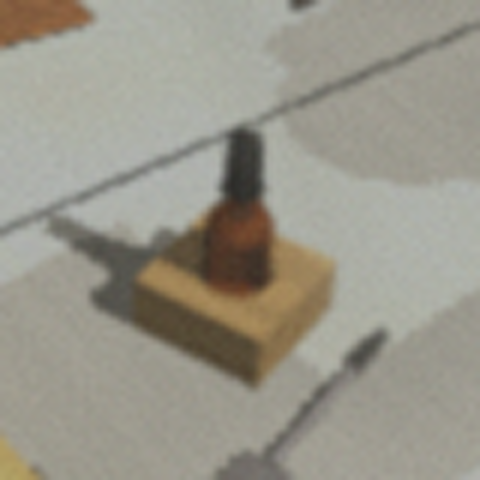

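The crop shows the applicator seated upright on the vial: knob top at (243,130), flange on the neck at (243,190). Measured knob top is 0.111 m against 0.110 m expected. Next, over to the dish.

Call:
{"op": "servo_tool", "data": {
  "increments": [
    {"slide": [-5,16,0],"dr": [0,0,0.03],"jaw": 0.35},
    {"slide": [-14,46,0],"dr": [0,0,0.08],"jaw": 0.35},
    {"slide": [-26,86,0],"dr": [0,0,0.13],"jaw": 0.35},
    {"slide": [-38,126,0],"dr": [0,0,0.18],"jaw": 0.35},
    {"slide": [-50,166,0],"dr": [0,0,0.23],"jaw": 0.35},
    {"slide": [-62,206,0],"dr": [0,0,0.28],"jaw": 0.35},
    {"slide": [-74,246,0],"dr": [0,0,0.33],"jaw": 0.35},
    {"slide": [-85,282,5],"dr": [0,0,0.38],"jaw": 0.35},
    {"slide": [-91,302,12],"dr": [0,0,0.408],"jaw": 0.35},
    {"slide": [-94,312,22],"dr": [0,0,0.408],"jaw": 0.35},
    {"slide": [-94,312,25],"dr": [0,0,0.408],"jaw": 0.35},
    {"slide": [-94,312,25],"dr": [0,0,0.408],"jaw": 0.35},
    {"slide": [-94,312,25],"dr": [0,0,0.408],"jaw": 0.35}
  ]
}}

```text
t: 11.7
tool_pos: [0.5243, -0.2107, 0.3554]
orientation: [-3.133, 0.227, 0.001]
force: [-0.2, 0.6, -0.6]
opening: 0.0608
gripper_force: 0.0
```

```bash
python3 - <<'E'
from h import *
a,d=snap('scene','scene4'); s=read_state(); tp=s['tool_pos']; R=cv2.Rodrigues(s['orientation'])[0]
print(s['t'],tp,s['opening'],'yaw',np.degrees(np.arctan2(R[1,0],R[0,0])),'zaxis',R[:,2])
C=cloud('scene',d)
m=(np.hypot(C[...,0]-.525,C[...,1]+.212)<.032)&(C[...,2]>.112)&(C[...,2]<.135);P=C[m][:,:2]
c,sz,a=cv2.minAreaRect((P*1000).astype('f4'));print('grip',c,sz,a)
print('to (0.5247,-.2118):',R.T@(np.array([.5247,-.2118,.287])-tp)*1000)
E
```

```text
11.75 [ 0.52441503 -0.21081823  0.35580063] 0.06081986981511882 yaw -8.270010248205699 zaxis [ 3.17380635e-04  1.38903271e-04 -9.99999940e-01]
grip (524.7479858398438, -210.57908630371094) (16.701152801513672, 61.00674057006836) 83.25112915039062
to (0.5247,-.2118): [ 0.40298763  0.94316964 68.80057768]
```

Call:
{"op": "servo_tool", "data": {
  "increments": [
    {"slide": [0.4,0.7,10],"dr": [0,0,0],"jaw": 0.35},
    {"slide": [0.4,0.7,28],"dr": [0,0,0],"jaw": 0.35},
    {"slide": [0.4,0.7,46],"dr": [0,0,0],"jaw": 0.4},
    {"slide": [0.4,0.7,60],"dr": [0,0,0],"jaw": 0.45},
    {"slide": [0.4,0.7,67],"dr": [0,0,0],"jaw": 0.5},
    {"slide": [0.4,0.7,69],"dr": [0,0,0],"jaw": 0.6},
    {"slide": [0.4,0.7,69],"dr": [0,0,0],"jaw": 0.7},
    {"slide": [0.4,0.7,69],"dr": [0,0,0],"jaw": 0.75},
    {"slide": [0.4,0.7,69],"dr": [0,0,0],"jaw": 0.78},
    {"slide": [0.4,0.7,69],"dr": [0,0,0],"jaw": 0.8}
  ],
  "force": 5
}}

```text
t: 12.75
tool_pos: [0.5246, -0.2129, 0.2872]
orientation: [3.133, -0.23, 0.002]
force: [-0.7, -0.4, 0.2]
opening: 0.0195
gripper_force: 0.0
```

Call:
{"op": "servo_tool", "data": {
  "increments": [
    {"slide": [0,0,0],"dr": [0,0,0],"jaw": 0.81},
    {"slide": [0,0,0],"dr": [0,0,0],"jaw": 0.82},
    {"slide": [0,0,0],"dr": [0,0,0],"jaw": 0.83},
    {"slide": [0,0,0],"dr": [0,0,0],"jaw": 0.84},
    {"slide": [0,0,0],"dr": [0,0,0],"jaw": 0.85},
    {"slide": [0,0,0],"dr": [0,0,0],"jaw": 0.86},
    {"slide": [0,0,0],"dr": [0,0,0],"jaw": 0.88},
    {"slide": [0,0,0],"dr": [0,0,0],"jaw": 0.9}
  ]
}}

```text
t: 13.55
tool_pos: [0.5244, -0.2128, 0.2866]
orientation: [3.133, -0.229, 0.0]
force: [-0.9, -0.7, 0.1]
opening: 0.0137
gripper_force: 5.0
```

Call:
{"op": "servo_tool", "data": {
  "increments": [
    {"slide": [0,0,0],"dr": [0,0,0],"jaw": 1},
    {"slide": [0,0,0],"dr": [0,0,0],"jaw": 1},
    {"slide": [0,0,0],"dr": [0,0,0],"jaw": 1},
    {"slide": [0,0,0],"dr": [0,0,0],"jaw": 1},
    {"slide": [0,0,-0.5],"dr": [0,0,0],"jaw": 1},
    {"slide": [0,0,-1],"dr": [0,0,0],"jaw": 1},
    {"slide": [0,0,-1.5],"dr": [0,0,0],"jaw": 1},
    {"slide": [0,0,-2],"dr": [0,0,0],"jaw": 1},
    {"slide": [0,0,-2.5],"dr": [0,0,0],"jaw": 1},
    {"slide": [0,0,-3],"dr": [0,0,0],"jaw": 1},
    {"slide": [0,0,-4],"dr": [0,0,0],"jaw": 1},
    {"slide": [0,0,-5],"dr": [0,0,0],"jaw": 1},
    {"slide": [0,0,-6],"dr": [0,0,0],"jaw": 1},
    {"slide": [0,0,-7],"dr": [0,0,0],"jaw": 1},
    {"slide": [0,0,-8],"dr": [0,0,0],"jaw": 1},
    {"slide": [0,0,-9],"dr": [0,0,0],"jaw": 1},
    {"slide": [0,0,-10],"dr": [0,0,0],"jaw": 1},
    {"slide": [0,0,-10],"dr": [0,0,0],"jaw": 1},
    {"slide": [0,0,-10],"dr": [0,0,0],"jaw": 1},
    {"slide": [0,0,-10],"dr": [0,0,0],"jaw": 1}
  ],
  "force": 30
}}

```text
t: 15.55
tool_pos: [0.5244, -0.2127, 0.2965]
orientation: [-3.133, 0.229, 0.0]
force: [-0.3, -0.4, -1.9]
opening: 0.0138
gripper_force: 30.0
```

```bash
cat > chk.py <<'E'
from h import *
import sys
a,d=snap('scene',sys.argv[1]); s=read_state(); tp=s['tool_pos']; R=cv2.Rodrigues(s['orientation'])[0]
print(s['t'],tp,s['opening'],s['gripper_force'],s['force'],'tool z',R[:,2].round(4))
C=cloud('scene',d); zg=tp[2]-.167
hsv=cv2.cvtColor(a,cv2.COLOR_RGB2HSV).astype(int)
r=np.hypot(C[...,0]-tp[0],C[...,1]-tp[1]); dz=C[...,2]-zg
m=(r<.05)&(dz>-.103)&(dz<-.06)&(hsv[...,1]>70)
v,u=np.nonzero(m); P=C[m]
from scipy.optimize import least_squares
q=least_squares(lambda p:np.linalg.norm(P-p,axis=1)-.016,np.r_[tp[:2],zg-.093],loss='soft_l1',f_scale=.002)
print('ball',len(P),u.mean(),v.mean(),q.x.round(4),'rel grip',(q.x-np.r_[tp[:2],zg]).round(4),np.abs(q.fun).mean().round(4))
# rim plane: highest bowl points per azimuth, 66-74mm out
k=(r>.062)&(r<.075)&(dz>-.105)&(dz<-.06); P=C[k]; az=np.degrees(np.arctan2(P[:,1]-tp[1],P[:,0]-tp[0]))
E_=[]
for b in range(-180,180,20):
    j=(az>=b)&(az<b+20)
    if j.sum()>4: E_.append(P[j][np.argsort(-P[j][:,2])[:3]].mean(0))
E_=np.array(E_); A=np.c_[E_[:,:2]-tp[:2],np.ones(len(E_))]; p=np.linalg.lstsq(A,E_[:,2],rcond=None)[0]
print('rim tilt deg',np.degrees(p[:2]).round(2),'rim z',p[2].round(4),len(E_))
cv2.imwrite(f'pics/{sys.argv[1]}c.png',cv2.resize(a[100:220,170:300,::-1],(650,600),interpolation=cv2.INTER_CUBIC))
E
python3 chk.py scene5
```

```text
15.6 [ 0.5243814  -0.21274053  0.29647295] 0.013625341225647939 29.999060332775116 [-0.24174242 -0.66130706 -1.79427577] tool z [-1.e-04  0.e+00 -1.e+00]
ball 61 231.98360655737704 179.08196721311475 [ 0.525  -0.2156  0.0374] rel grip [ 0.0006 -0.0029 -0.0921] 0.0013
rim tilt deg [-0.06  0.19] rim z 0.0471 18
```

View pics/scene5c.png

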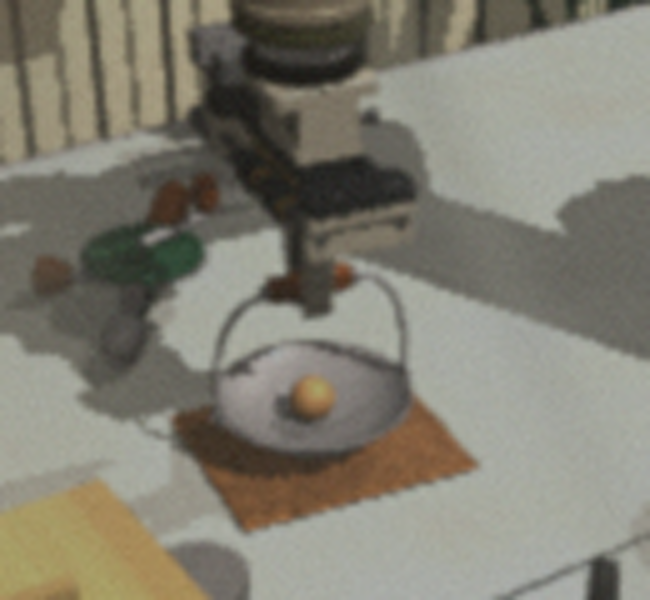

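The dish is held level just above the mat, with the ball at (312,397) in the crop, in the middle. Continuing to lift smoothly.

Call:
{"op": "servo_tool", "data": {
  "increments": [
    {"slide": [0,0,-1],"dr": [0,0,0],"jaw": 1},
    {"slide": [0,0,-3],"dr": [0,0,0],"jaw": 1},
    {"slide": [0,0,-6],"dr": [0,0,0],"jaw": 1},
    {"slide": [0,0,-10],"dr": [0,0,0],"jaw": 1},
    {"slide": [0,0,-15],"dr": [0,0,0],"jaw": 1},
    {"slide": [0,0,-20],"dr": [0,0,0],"jaw": 1},
    {"slide": [0,0,-26],"dr": [0,0,0],"jaw": 1},
    {"slide": [0,0,-32],"dr": [0,0,0],"jaw": 1},
    {"slide": [0,0,-38],"dr": [0,0,0],"jaw": 1},
    {"slide": [0,0,-44],"dr": [0,0,0],"jaw": 1},
    {"slide": [0,0,-50],"dr": [0,0,0],"jaw": 1},
    {"slide": [0,0,-56],"dr": [0,0,0],"jaw": 1},
    {"slide": [0,0,-62],"dr": [0,0,0],"jaw": 1},
    {"slide": [0,0,-68],"dr": [0,0,0],"jaw": 1},
    {"slide": [0,0,-74],"dr": [0,0,0],"jaw": 1},
    {"slide": [0,0,-80],"dr": [0,0,0],"jaw": 1},
    {"slide": [0,0,-85],"dr": [0,0,0],"jaw": 1},
    {"slide": [0,0,-88],"dr": [0,0,0],"jaw": 1},
    {"slide": [0,0,-90],"dr": [0,0,0],"jaw": 1},
    {"slide": [0,0,-90],"dr": [0,0,0],"jaw": 1}
  ]
}}

```text
t: 17.6
tool_pos: [0.5244, -0.2128, 0.3868]
orientation: [3.133, -0.229, 0.0]
force: [-0.4, 0.4, -2.1]
opening: 0.0137
gripper_force: 30.0
```

```bash
python3 chk.py scene6; python3 -c "
from h import *; print(read_state()['q'])"
```

```text
17.65 [ 0.52439498 -0.2127441   0.38648284] 0.013765569602730506 29.998987913131714 [-0.3038365  -0.29609329 -2.45048119] tool z [-1.e-04  1.e-04 -1.e+00]
ball 64 231.25 156.375 [ 0.526  -0.2152  0.1274] rel grip [ 0.0016 -0.0025 -0.0921] 0.0015
rim tilt deg [ 0.12 -0.02] rim z 0.137 17
[-4.76007894e-01  4.75588756e-02  1.60930469e+00  1.18867311e-05
  1.48482517e+00  1.24092023e+00]
```

Call:
{"op": "servo_tool", "data": {
  "increments": [
    {"slide": [0,0,0],"dr": [0,0,-0.008],"jaw": 1},
    {"slide": [0,0,0],"dr": [0,0,-0.024],"jaw": 1},
    {"slide": [0,0,0],"dr": [0,0,-0.05],"jaw": 1},
    {"slide": [0,0,0],"dr": [0,0,-0.085],"jaw": 1},
    {"slide": [0,0,0],"dr": [0,0,-0.125],"jaw": 1},
    {"slide": [0,0,0],"dr": [0,0,-0.17],"jaw": 1},
    {"slide": [0,0,0],"dr": [0,0,-0.215],"jaw": 1},
    {"slide": [0,0,0],"dr": [0,0,-0.26],"jaw": 1},
    {"slide": [0,0,0],"dr": [0,0,-0.305],"jaw": 1},
    {"slide": [0,0,0],"dr": [0,0,-0.35],"jaw": 1},
    {"slide": [0,0,0],"dr": [0,0,-0.395],"jaw": 1},
    {"slide": [0,0,0],"dr": [0,0,-0.44],"jaw": 1},
    {"slide": [0,0,0],"dr": [0,0,-0.485],"jaw": 1},
    {"slide": [0,0,0],"dr": [0,0,-0.53],"jaw": 1},
    {"slide": [0,0,0],"dr": [0,0,-0.575],"jaw": 1},
    {"slide": [0,0,0],"dr": [0,0,-0.62],"jaw": 1},
    {"slide": [0,0,0],"dr": [0,0,-0.665],"jaw": 1},
    {"slide": [0,0,0],"dr": [0,0,-0.71],"jaw": 1},
    {"slide": [0,0,0],"dr": [0,0,-0.755],"jaw": 1},
    {"slide": [0,0,0],"dr": [0,0,-0.8],"jaw": 1}
  ]
}}

```text
t: 19.65
tool_pos: [0.5244, -0.2127, 0.3864]
orientation: [-2.974, -1.014, 0.0]
force: [-0.4, 0.0, -2.0]
opening: 0.0136
gripper_force: 30.0
```

Call:
{"op": "servo_tool", "data": {
  "increments": [
    {"slide": [0,0,0],"dr": [0,0,-0.045],"jaw": 1},
    {"slide": [0,0,0],"dr": [0,0,-0.09],"jaw": 1},
    {"slide": [0,0,0],"dr": [0,0,-0.135],"jaw": 1},
    {"slide": [0,0,0],"dr": [0,0,-0.18],"jaw": 1},
    {"slide": [0,0,0],"dr": [0,0,-0.225],"jaw": 1},
    {"slide": [0,0,0],"dr": [0,0,-0.27],"jaw": 1},
    {"slide": [0,0,0],"dr": [0,0,-0.315],"jaw": 1},
    {"slide": [0,0,0],"dr": [0,0,-0.36],"jaw": 1},
    {"slide": [0,0,0],"dr": [0,0,-0.405],"jaw": 1},
    {"slide": [0,0,0],"dr": [0,0,-0.45],"jaw": 1},
    {"slide": [0,0,0],"dr": [0,0,-0.495],"jaw": 1},
    {"slide": [0,0,0],"dr": [0,0,-0.54],"jaw": 1},
    {"slide": [0,0,0],"dr": [0,0,-0.585],"jaw": 1},
    {"slide": [0,0,0],"dr": [0,0,-0.63],"jaw": 1},
    {"slide": [0,0,0],"dr": [0,0,-0.672],"jaw": 1},
    {"slide": [0,0,0],"dr": [0,0,-0.708],"jaw": 1},
    {"slide": [0,0,0],"dr": [0,0,-0.736],"jaw": 1},
    {"slide": [0,0,0],"dr": [0,0,-0.756],"jaw": 1},
    {"slide": [0,0,0],"dr": [0,0,-0.768],"jaw": 1},
    {"slide": [0,0,0],"dr": [0,0,-0.771],"jaw": 1}
  ]
}}

```text
t: 21.65
tool_pos: [0.5244, -0.2128, 0.3865]
orientation: [-2.377, -2.054, -0.0]
force: [0.5, 0.9, -2.3]
opening: 0.0141
gripper_force: 30.0
```

Call:
{"op": "servo_tool", "data": {
  "increments": [
    {"slide": [0,0,0],"dr": [0,0,0],"jaw": 1},
    {"slide": [0,0,0],"dr": [0,0,0],"jaw": 1},
    {"slide": [0,0,0],"dr": [0,0,0],"jaw": 1},
    {"slide": [0,0,0],"dr": [0,0,0],"jaw": 1},
    {"slide": [0,0,0],"dr": [0,0,0],"jaw": 1},
    {"slide": [0,0,0],"dr": [0,0,0],"jaw": 1},
    {"slide": [0,0,0],"dr": [0,0,0],"jaw": 1},
    {"slide": [0,0,0],"dr": [0,0,0],"jaw": 1},
    {"slide": [0,0,0],"dr": [0,0,0],"jaw": 1},
    {"slide": [0,0,0],"dr": [0,0,0],"jaw": 1}
  ]
}}

```text
t: 22.65
tool_pos: [0.5244, -0.2128, 0.3865]
orientation: [-2.378, -2.054, 0.0]
force: [-0.1, 0.7, -2.4]
opening: 0.0139
gripper_force: 30.0
```

```bash
python3 chk.py scene7; python3 -c "
from h import *; s=read_state();print(s['dq'].round(3));R=cv2.Rodrigues(s['orientation'])[0];print('yaw',np.degrees(np.arctan2(R[1,0],R[0,0])))"
```

```text
22.7 [ 0.524403   -0.21276484  0.38655529] 0.013991750978107233 29.99896913766861 [-0.06983269  0.20487144 -2.46590643] tool z [ 0.  0. -1.]
ball 67 230.91044776119404 156.91044776119404 [ 0.5284 -0.2137  0.1274] rel grip [ 0.004  -0.0009 -0.0921] 0.0014
rim tilt deg [0.19 1.6 ] rim z 0.1379 17
[ 0.001  0.     0.     0.    -0.001  0.   ]
yaw 81.63614847574999
```

View pics/scene7c.png

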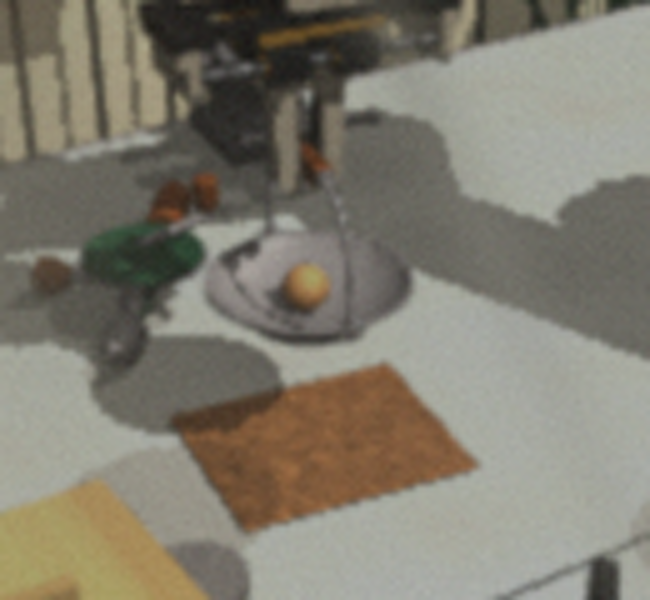

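The dish is up 100 mm and turned 90°. It looks level, and the ball is in the middle at (307,287) in the crop. Handing in.

```bash
python3 -c "
from plant import close_job; print(close_job())"
```

```text
the job is handed in; nothing more can be done
None
```

The job is handed in: the applicator is seated on the vial and released, and the dish is held about 100 mm up, turned 90° and, as far as the camera shows, level, with the ball near the middle; the result of the judging was not shown.

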